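Take the retaining cap off the run-out spindle of a label-roll holder

TASK

The spindle with the empty brown core has run out: unscrew the blue cap above that core so that I can fit a new roll. One spindle of this holder has a left-hand thread and nobody remembers which, so try the cap both ways, unscrew it the way that gives without ever forcing it against a stop, and finish while holding the cap upright in the gripper, at least 5 cm above where it sat. Leave the core on its spindle, and leave the other roll with its cap and the things around alone.

Things in the scene. Friction and masses are not known exactly. Their poses are not given: they have to be found in the camera images.
- cap_core: the cap to remove, blue plastic, over the empty brown core. Origin: centre of its underside, z up along its axis. Skirt 40 mm diameter from z = 0 to 24 mm; above it the round fluted grip knob, 30 mm diameter, z = 24 to 52 mm (grip it there from above, at any yaw). A white index line on top of the knob runs from the axis towards +x. About 50 g, loose: only the thread holds it
- cap_roll: the identical cap over the other spindle, above the white label roll; stays where it is
- empty_core: empty brown cardboard core, tube 37 mm outside diameter, 30 mm bore, 38 mm high, standing on its disc round the spindle; origin at the centre of its underside
- mounted_roll: white label roll, 68 mm diameter, 39 mm high, on the other spindle; origin at the centre of its underside
- core_seat (a point): centre of the top face of the bare metal disc (76 mm diameter, 20 mm above the table) on which the empty core stands; z up on the spindle axis, x as the index line of a screwed-down cap. A screwed-down cap has its underside 40 mm above this point, its knob 64 to 92 mm above it
- holder: the grey steel base plate of the holder, fixed, 110 x 270 x 12 mm, origin at the centre of its underside; the two spindles stand 80 mm either side of it along its y (which one carries the core varies), and two 48 mm high guide rollers stand near its front edge (x = -43 mm, y = +-22 mm)
- new_roll: bystander: new white label roll on the table, 68 mm diameter, 39 mm high; origin at the centre of its underside
- stapler: bystander: red and black stapler, 139 x 34 x 52 mm; origin at the centre of its underside
- marker: bystander: blue and white felt marker lying down, 128 mm long, 17 mm thick; origin at its underside
- tally: bystander: grey hand tally counter, 69 x 48 x 20 mm; origin at its underside
- core_tip (a point): top of the spindle under cap_core, 60 mm above core_seat. Two-start thread, hand unknown: the wrong way the cap meets a firm stop within about 10 degrees; the right way it turns easily, climbs 6 mm in the first 90 degrees and stays where it is let go. It pulls straight up once turned 80 to 105 degrees; a second stop lies at 112. With a light (20 N) grip the pads just slip at a stop
- spindle_p: one of the two fixed aluminium spindles (26 mm diameter, 60 mm tall, origin at its foot on the axis, on a disc); which one stands under which cap varies. One of the two is left-handed, the other right-handed
- spindle_q: one of the two fixed aluminium spindles (26 mm diameter, 60 mm tall, origin at its foot on the axis, on a disc); which one stands under which cap varies. One of the two is left-handed, the other right-handed

How it is judged:
On the way:
1. the cap is turned on its thread by about a quarter turn while still down on the spindle (angle between the x axis of cap_core and the x axis of core_seat, either way round above 1.1 rad and horizontal distance between cap_core and core_seat below 0.006 m and z of cap_core in the frame of core_seat below 0.052 m), for 0.05 s.
At the end, for the whole second after the job is handed in: the cap from the empty core's spindle is held still in the gripper, upright within 0.3 rad, its underside at least 85 mm above the disc (45 mm above where it sat), not touching the core; the core is still down on its disc round the spindle, the other cap and roll are in place (z of cap_core in the frame of core_seat above 0.085 m and contact force between cap_core and the fingers above 2 N and angle between cap_core's own z axis and vertical below 0.3 rad and linear speed of cap_core below 0.03 m/s and contact force between cap_core and empty_core below 0.1 N and horizontal distance between empty_core and core_seat below 0.008 m and z of empty_core in the frame of core_seat below 0.006 m and distance of cap_roll from where it was at the start of the episode below 0.006 m and distance of mounted_roll from where it was at the start of the episode below 0.01 m); the arm keeps its last pose, push and grip.
It fails at once if the other cap is screwed or lifted (distance of cap_roll from where it was at the start of the episode above 0.008 m or angle between the x axis of cap_roll and the x axis of holder, either way round above 0.35 rad).
It fails at once if a bystander is knocked away (distance of mounted_roll from where it was at the start of the episode above 0.02 m or distance of any of new_roll, stapler, marker, tally from where it was at the start of the episode above 0.03 m).
It fails at once if the cap is forced against its thread or a stop (over 200 N, about 2 Nm of torque) (contact force between cap_core and spindle_p above 200 N or contact force between cap_core and spindle_q above 200 N).
It also fails if it takes over 48 s, if anything falls off the work surface, if the arm or the gripper's body presses on something with over 40 N, if the wrist force passes 120 N, or if a joint passes its speed limit or range.

ROBOT

A 6-joint arm with a two-finger parallel gripper is mounted at the origin on the work surface; the furniture and walls round the work are solid. World frame = base frame: x ahead of the robot, y to its left, z up, the work surface at z = 0. Lengths are in m, angles in rad, forces in N, time in s.
With the tool pointing down it reaches from about 0.375 to 0.75 m from the base axis. Payload 9 kg.
Tool frame: the origin (TCP) lies midway between the tips of the shut fingers; the grasp point (between the pads) lies 19 mm behind it; z points along the fingers, y is the direction in which the jaws open and shut (so a half turn about z gives the same grasp; the last joint's range is limited). The gripper opens to 85 mm and grips with 20 to 120 N. Pads are 22 mm wide; open, the fingers measure 114 mm over their backs; the gripper's body (76 mm by 85 mm) begins 54 mm behind the grasp point. The pads swing forward as they close: fully open they stand 13 mm farther back than shut.
Start: joints at [0.995, 0.104, 0.097, 1.564, 0, 1.353], TCP at [0.21, 0.562, 0.231] pointing down, gripper open.
Joint ranges: [-2.99, 2.99], [-0.84, 1.86], [-1.1, 1.16], [-1.84, 2.11], [-1.51, 1.56], [-3.14, 3.14]. Speed limits (rad/s): [2.22, 2.22, 2.57, 3.14, 3.14, 3.14].

INTERFACE

Orientations are given as a rotation vector (axis times angle).
In Python, from plant import env gives the robot as it stands.
- The arm moves only by the shell command python3 -m jog 'ROWS' [OPENING]. ROWS is JSON, one flat list of numbers, 6 for each row, row after row: the shift along the tool's x, y, z in mm, then the turn, a rotation vector about the tool's x, y, z in degrees. In form: [tx, ty, tz, ax, ay, az, tx, ty, tz, ax, ay, az, ...]. A call has 1 to 10 rows; each row shifts and turns the commanded pose from where the row before left it, along the tool's axes as they then stand; what a row does not reach is not made up. A row lasts 1/12 s, in which the tool goes at most 41.7 mm and 7.16 degrees, less where a joint would pass 70% of its speed; a pose out of reach is approached as far as the arm can. A call with a gripper value outside its range is refused whole. OPENING is the opening, from 0 (shut) to 1 (fully open), set as the call begins (- or left out, the last holds). The fingers move at their own pace and stop on an object; the grip force is fixed at half the most. Time passes only in rows, so rows that do not move let the fingers close. It gives the time, the measured TCP pose, the force and the opening at its end, in the units of the state.
- env.read_state(): the state, without advancing time (a new reading comes with each control period).
- env.camera(name): name is "scene" or "top" or "wrist"; returns the picture (400x640x3 uint8, blue, green, red); there is no depth.
- env.camera_model(name): a dict with "fx", "fy", "cx", "cy" (pixels), "k1" (the pictures are not rectified: a ray, as slopes to the right and down, at radius r is drawn at 1 + k1 r^2 times it, then the intrinsics apply), "cam_to_world" (4x4, takes a point from camera to world coordinates). Camera axes: x right, y down, z forward; pixel columns grow to the right and rows downward; lengths in m; the calibration is good to about 2 mm. A picture is of the moment at which its call begins: read the wrist's pose just before it. camera_model takes no time and is no camera call; for the wrist camera it gives the pose at the moment of the call.
- env.sign_off(): hands the job in, once; it reports no verdict.
Trained networks look in the newest picture that a camera, given by its name, has taken for a name from the list of things; names that differ only in an ending like _2 or _b are one class to them, and where a whole thing is asked for, a point or a joint stands for the part that bears it (a point fixed in the world has none). Each returns a list of dicts, best first, with "score" (0 to 1); they miss things now and then, are a little off and sometimes report something else, mostly with a low value. They report only what shows in the picture. A call takes as long as a camera call.
- env.recognise(camera, name): "extent" ([left, top, right, bottom] in pixels, round what is visible of it).
- env.trace(camera, name): "pixels" (400x640 bool, what is visible of it) and "extent" ([left, top, right, bottom] in pixels, round what is visible of it).
The state is a dict: "time_s": time; "qpos": joint angles; "qd": joint speeds; "joint_torque": joint torques, N m; "tool_pos": TCP position; "ee_rot": TCP orientation; "wrist_force": force on the tool from outside, world axes, zero at the start; "ft_torque": the same for the moment, N m; "finger_gap": finger opening in m.
Only numpy, scipy, OpenCV 4.12 (cv2) and the standard library are available. Lean on these libraries where they do the work, as an engineer would, in place of code of your own. Each camera call takes 0.05 s, during which the arm holds its last target.

## Working session

There is one attempt and no reset: what is moved stays moved. The work goes in short steps, Python scripts to look and compute and a shell command to move; the robot and the scene stay as the last step left them, time stands still between calls to the robot, and variables do not carry over. Pictures are saved under pics/ and viewed, and the job is handed in when it is done.

```bash
ls; mkdir -p pics; python3 - <<'E'
from plant import env
import cv2
s=env.read_state(); print({k:(v if not hasattr(v,'round') else v) for k,v in s.items()})
for n in ["scene","top"]:
    cv2.imwrite(f"pics/{n}0.png",env.camera(n))
    print(n,env.camera_model(n))
    for t in ["cap_core","empty_core","mounted_roll","holder"]:
        print(t,[(round(r["score"],2),r["extent"]) for r in env.recognise(n,t)])
E
```

```text
pics
{'time_s': 0.0, 'qpos': array([9.95295421e-01, 1.04664885e-01, 9.64647891e-02, 1.56389545e+00,
       6.69202081e-06, 1.35312143e+00]), 'qd': array([-8.94949041e-04,  8.92723512e-04, -5.19096366e-05, -2.37627486e-03,
        8.26837226e-04,  3.00295960e-04]), 'joint_torque': array([ 1.42572702e-03, -5.56926048e+01,  5.03652799e+01,  1.69065536e-02,
       -2.00687005e-04, -2.02670137e-06]), 'tool_pos': array([0.20993444, 0.56172225, 0.23054001]), 'ee_rot': array([-5.58987443e-01, -3.09094519e+00,  1.87804160e-03]), 'wrist_force': array([ 0.35162201, -0.82229308,  0.06297923]), 'ft_torque': array([ 0.02146221, -0.00287132,  0.0183732 ]), 'finger_gap': 0.08516449133181031}
scene {'fx': 393.53998317340677, 'fy': 393.53998317340677, 'cx': 314.6455582939098, 'cy': 205.2545048640087, 'k1': 0.02919146259148914, 'cam_to_world': array([[ 0.65595915, -0.45719444,  0.60057543, -0.13567114],
       [-0.75456676, -0.37758043,  0.5367141 , -0.55752961],
       [-0.01861718, -0.80523678, -0.59266106,  0.68421996],
       [ 0.        ,  0.        ,  0.        ,  1.        ]])}
cap_core [(0.53, [330.2, 195.4, 343.3, 217.5])]
empty_core [(0.5, [328.8, 214.9, 346.0, 230.7])]
mounted_roll [(0.83, [285.1, 179.7, 313.7, 207.4])]
holder [(0.89, [273.7, 197.2, 363.5, 244.8])]
top {'fx': 469.40426896411634, 'fy': 469.40426896411634, 'cx': 315.35150336094716, 'cy': 190.51427281566774, 'k1': -0.14260952363881169, 'cam_to_world': array([[-0.00359314, -0.99909075,  0.04248247,  0.41709425],
       [-0.99973916,  0.0026308 , -0.02268701,  0.00776914],
       [ 0.02255462, -0.04255291, -0.9988396 ,  1.36248962],
       [ 0.        ,  0.        ,  0.        ,  1.        ]])}
cap_core [(0.49, [314.1, 166.0, 339.0, 192.3]), (0.44, [319.9, 171.9, 335.3, 188.9])]
empty_core [(0.28, [312.6, 167.3, 343.4, 191.2])]
mounted_roll [(0.81, [258.6, 154.3, 282.5, 181.8])]
holder [(0.89, [247.7, 147.1, 346.0, 196.8])]
```

```bash
python3 - <<'E'
import cv2,numpy as np
a=cv2.imread("pics/scene0.png")[150:300,220:420];b=cv2.imread("pics/top0.png")[120:230,220:370]
cv2.imwrite("pics/s1.png",cv2.resize(a,None,fx=4,fy=4,interpolation=2))
cv2.imwrite("pics/t1.png",cv2.resize(b,None,fx=5,fy=5,interpolation=2))
E
```

```text
(no output)
```

View pics/scene0.png

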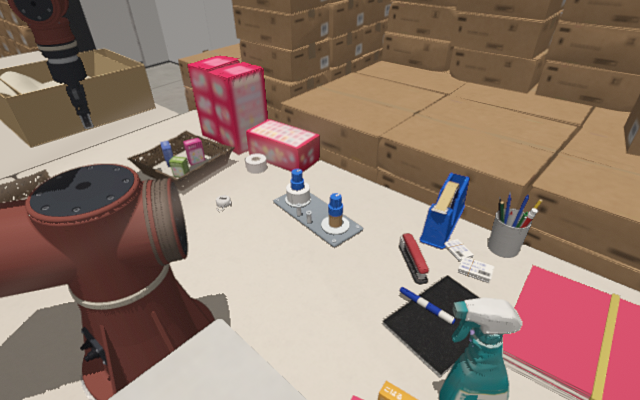

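View pics/top0.png

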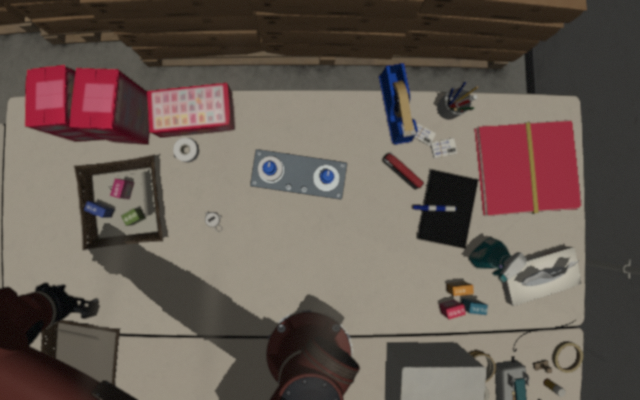

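View pics/s1.png

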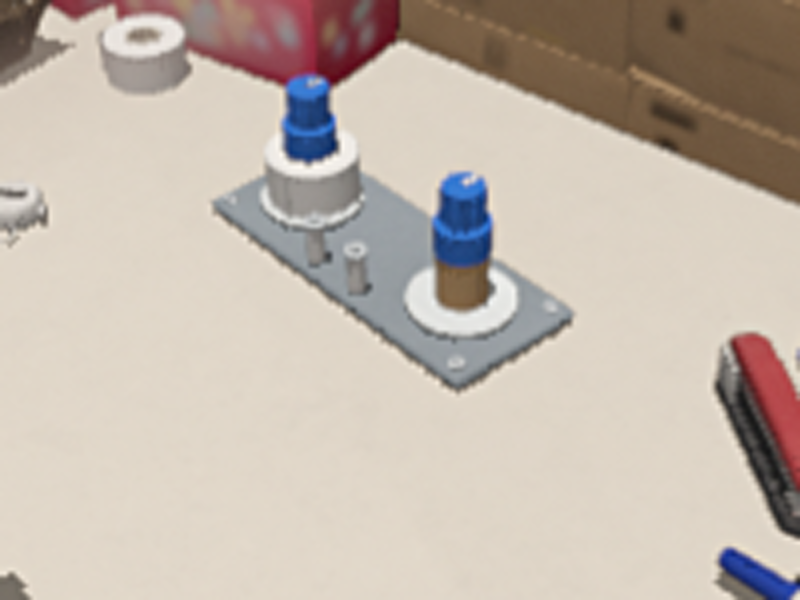

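View pics/t1.png

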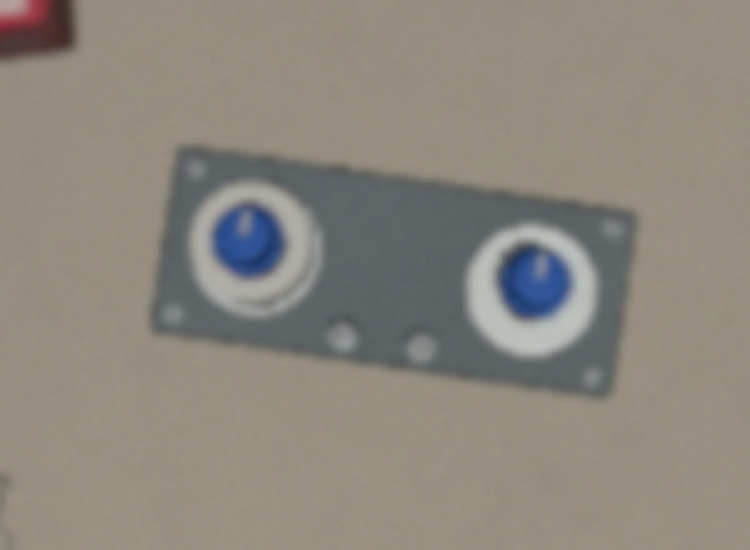

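The core's cap is the right one in the top view: cap near (327,176), disc near (326,178). The roll's cap is at (269,168), and the index lines point roughly up the image.

```bash
cat > h.py <<'E'
from plant import env
import numpy as np, cv2
from scipy.spatial.transform import Rotation as R
def ray(m,u,v):
    d=np.array([(u-m["cx"])/m["fx"],(v-m["cy"])/m["fy"]]); x=d.copy()
    for _ in range(20): x=d/(1+m["k1"]*(x@x))
    T=np.array(m["cam_to_world"]); return T[:3,3],T[:3,:3]@np.r_[x,1]
def atz(m,u,v,z):
    o,d=ray(m,u,v); return o+d*(z-o[2])/d[2]
def proj(m,p):
    T=np.array(m["cam_to_world"]); q=T[:3,:3].T@(np.array(p)-T[:3,3]); x=q[:2]/q[2]
    x=x*(1+m["k1"]*(x@x)); return np.array([m["fx"]*x[0]+m["cx"],m["fy"]*x[1]+m["cy"]])
def tri(a,b):
    A=[];B=[]
    for m,u,v in (a,b):
        o,d=ray(m,u,v); d/=np.linalg.norm(d); P=np.eye(3)-np.outer(d,d); A.append(P);B.append(P@o)
    return np.linalg.lstsq(np.vstack(A),np.hstack(B),rcond=None)[0]
E
python3 - <<'E'
from h import *
mt=env.camera_model("top"); ms=env.camera_model("scene")
im=cv2.imread("pics/top0.png"); hsv=cv2.cvtColor(im,cv2.COLOR_BGR2HSV)
def blobs(mask,r):
    n,l,s,c=cv2.connectedComponentsWithStats(mask); 
    return [(c[i].round(2),s[i]) for i in range(1,n) if s[i][4]>25 and r[0]<c[i][0]<r[2] and r[1]<c[i][1]<r[3]]
bl=cv2.inRange(hsv,(100,120,40),(130,255,255))
for c,s in blobs(bl,(240,130,360,210)): print("cap",c,s,atz(mt,*c,.1).round(4),atz(mt,*c,.112).round(4))
disc=(326.4,178); print("disc",atz(mt,*disc,.02))
# plate corners
for u,v in ((180,148),(635,212),(607,396),(155,330)): print(atz(mt,220+u/5,120+v/5,.012).round(4))
# scene cap top centre
print("tri", tri((mt,220+536/5,120+281/5),(ms,220+465/4,150+183/4)))
hs=cv2.cvtColor(cv2.imread("pics/scene0.png"),cv2.COLOR_BGR2HSV)
for c,s in blobs(cv2.inRange(hs,(100,120,40),(130,255,255)),(280,160,360,230)): print("scene cap",c,s)
for i in (0,):
  print(R.from_rotvec(env.read_state()["ee_rot"]).as_matrix().round(3))
E
```

```text
cap [269.24 168.32] [263 162  13  13 115] [0.531  0.1033 0.1   ] [0.5299 0.1024 0.112 ]
cap [326.23 176.54] [321 170  12  13 113] [ 0.5085 -0.0504  0.1   ] [ 0.5076 -0.0498  0.112 ]
disc [ 0.51004019 -0.05455424  0.02      ]
[0.5934 0.1484 0.012 ]
[ 0.5558 -0.1149  0.012 ]
[ 0.4493 -0.0979  0.012 ]
[0.488  0.1625 0.012 ]
tri [ 0.5094004  -0.05345889  0.11137402]
scene cap [296.8  179.78] [291 169  13  21 207]
scene cap [335.17 205.42] [328 194  15  22 250]
[[-0.937  0.35  -0.   ]
 [ 0.35   0.937  0.   ]
 [ 0.     0.    -1.   ]]
```

Three independent estimates agree on the core spindle axis: plate corners give (0.510,-0.055), the disc (0.510,-0.0546) and triangulation (0.509,-0.053). The triangulated cap top is z=0.111, against an expected 0.112. I'm moving above it.

```bash
python3 -m jog '[-12,-12,0,0,0,0,-25,-24,0,0,0,0,-27,-25,0,0,0,0,-27,-25,0,0,0,0,-27,-25,0,0,0,0,-27,-25,0,0,0,0,-27,-25,0,0,0,0,-27,-25,0,0,0,0,-27,-25,0,0,0,0,-27,-25,0,0,0,0]' 1
python3 -m jog '[-27,-25,0,0,0,0,-27,-25,0,0,0,0,-27,-25,0,0,0,0,-27,-25,0,0,0,0,-27,-25,0,0,0,0,-27,-25,0,0,0,0,-27,-25,0,0,0,0,-27,-25,0,0,0,0,-22,-22,0,0,0,0,-6,-14,0,0,0,0]'
python3 - <<'E'
from h import *
s=env.read_state();print(s["time_s"],s["tool_pos"],s["qpos"].round(3),s["wrist_force"])
m=env.camera_model("wrist");cv2.imwrite("pics/w1.png",env.camera("wrist"))
import pickle;pickle.dump(m,open("w1.pkl","wb"))
for z in (.02,.112):print(proj(m,(.510,-.0545,z)))
for n in("cap_core","empty_core"):print([(r["score"],r["extent"]) for r in env.recognise("wrist",n)])
E
```

```text
time_s: 1.33
tool_pos: [0.3649, 0.2508, 0.2316]
ee_rot: [0.558, 3.091, 0.001]
wrist_force: [0.8, 0.4, 0.6]
finger_gap: 0.0856
time_s: 2.17
tool_pos: [0.5117, -0.0574, 0.2308]
ee_rot: [0.563, 3.09, -0.001]
wrist_force: [-0.8, -0.2, 0.2]
finger_gap: 0.0859
2.1667 [ 0.51168158 -0.05743716  0.23079766] [-0.366 -0.156 -0.16   1.567 -0.    -0.006] [-0.78494062 -0.16220344  0.2140761 ]
[327.10519585 168.02524771]
[327.87119405 191.33933009]
[(0.78, [311.0, 153.6, 355.8, 207.7])]
[(0.57, [316.6, 148.4, 344.2, 160.4])]
```

View pics/w1.png

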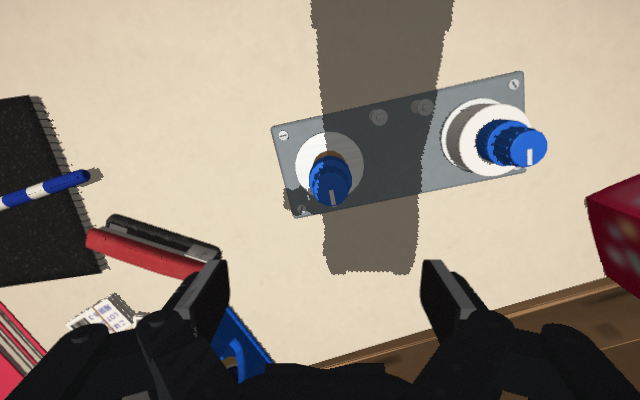

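```bash
python3 - <<'E'
from h import *
import pickle;m=pickle.load(open("w1.pkl","rb"))
im=cv2.imread("pics/w1.png")
# overlay predicted circles for axis hypothesis
x0=.510;y0=-.0545
big=cv2.resize(im[110:240,260:400],None,fx=5,fy=5,interpolation=cv2.INTER_CUBIC)
for z,r,c in((.112,.015,(0,255,255)),(.084,.020,(0,255,0)),(.02,.038,(0,0,255))):
    p=np.array([proj(m,(x0+r*np.cos(a),y0+r*np.sin(a),z)) for a in np.linspace(0,6.283,60)])
    cv2.polylines(big,[np.int32((p-[260,110]+.5)*5)],True,c,1)
cv2.imwrite("pics/w1z.png",cv2.resize(big,(700,650))[:600])
E
```

```text
(no output)
```

View pics/w1z.png

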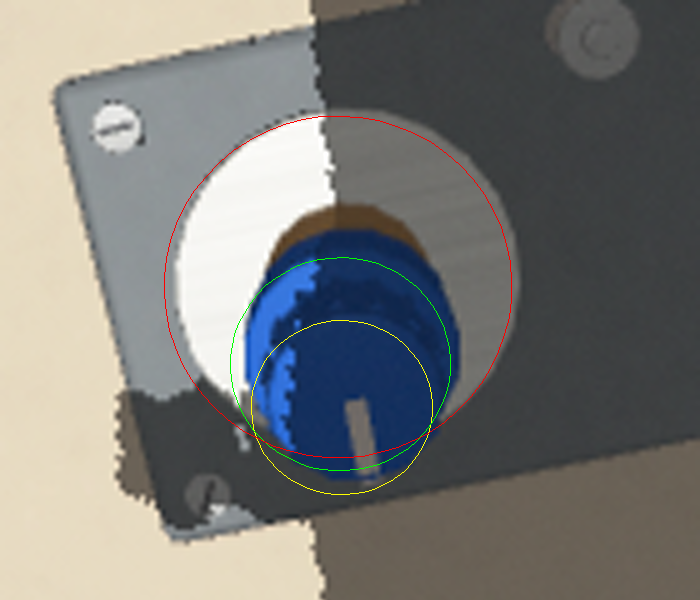

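The red disc overlay and the knob overlay both need about +1.6 mm to the right and -1.2 mm. That puts the axis near (0.5095,-0.053), close to the triangulated value. I'll descend partway and check again.

```bash
python3 -m jog '[3,3,10,0,0,0,0,0,22,0,0,0,0,0,22,0,0,0,0,0,16,0,0,0,0,0,6,0,0,0,0,0,0,0,0,0]'
python3 - <<'E'
from h import *
s=env.read_state();print(s["tool_pos"],s["wrist_force"])
m=env.camera_model("wrist");im=env.camera("wrist");cv2.imwrite("pics/w2.png",im)
x0=.5095;y0=-.0533
for z,r,c in((.112,.015,(0,255,255)),(.084,.020,(0,255,0)),(.02,.038,(0,0,255))):
    p=np.array([proj(m,(x0+r*np.cos(a),y0+r*np.sin(a),z)) for a in np.linspace(0,6.283,60)])
    cv2.polylines(im,[np.int32((p+.5)*16)],True,c,1,cv2.LINE_AA,4)
cv2.imwrite("pics/w2o.png",cv2.resize(im[60:330,200:480],None,fx=2.2,fy=2.2))
E
```

```text
time_s: 2.82
tool_pos: [0.5076, -0.0489, 0.1541]
ee_rot: [-0.557, -3.09, -0.001]
wrist_force: [-0.6, -0.5, 0.1]
finger_gap: 0.0851
[ 0.50759982 -0.04893337  0.15407209] [-0.63930065 -0.45983045  0.11381792]
```

View pics/w2o.png

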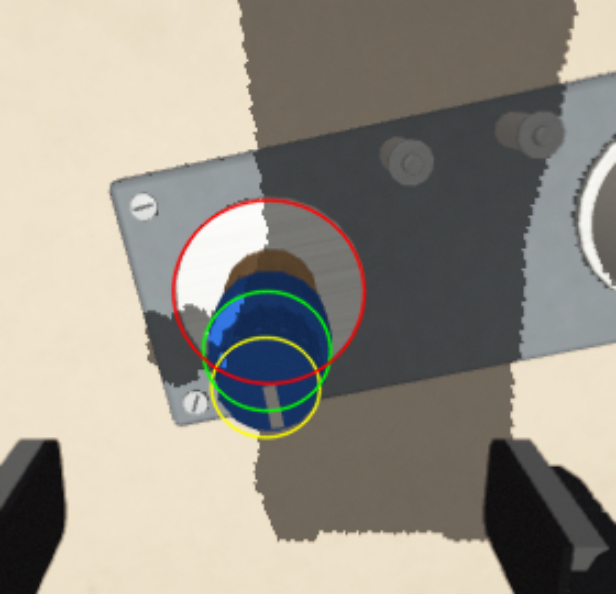

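The disc, knob and index-line origin now match the overlay to about 1 mm at (0.5092,-0.0531). I'm descending to knob height with the jaws partly closed.

```bash
python3 -m jog '[-3,-3.4,10,0,0,0,0,0,18,0,0,0,0,0,18,0,0,0,0,0,14,0,0,0,0,0,6,0,0,0,0,0,0,0,0,0,0,0,0,0,0,0]' 1
python3 -m jog '[0,0,0,0,0,0,0,0,0,0,0,0,0,0,0,0,0,0,0,0,0,0,0,0,0,0,0,0,0,0,0,0,0,0,0,0]' 0.45
python3 - <<'E'
from h import *
s=env.read_state();print(s["tool_pos"],s["wrist_force"],s["ft_torque"])
cv2.imwrite("pics/w3.png",env.camera("wrist"))
cv2.imwrite("pics/s3.png",cv2.resize(env.camera("scene")[120:270,240:440],None,fx=4,fy=4,interpolation=2))
E
```

```text
time_s: 3.45
tool_pos: [0.5106, -0.0547, 0.09]
ee_rot: [0.559, 3.091, -0.0]
wrist_force: [0.9, 0.3, 0.3]
finger_gap: 0.0852
time_s: 3.95
tool_pos: [0.5103, -0.0545, 0.0894]
ee_rot: [0.559, 3.091, 0.0]
wrist_force: [0.3, -0.4, -0.1]
finger_gap: 0.0386
[ 0.51030836 -0.0545203   0.08944269] [ 0.29244708 -0.36977552 -0.08908521] [-0.02808324 -0.01133233  0.00497347]
```

View pics/w3.png

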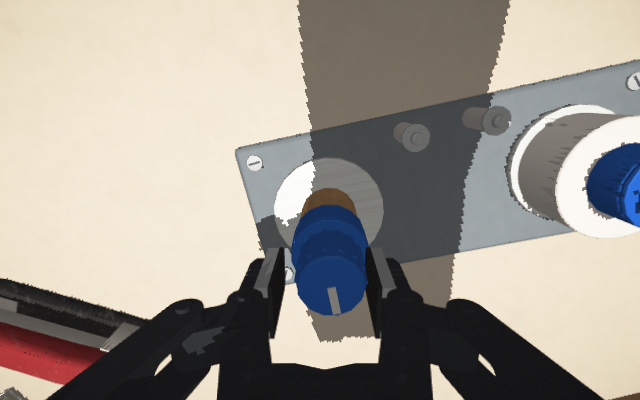

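View pics/s3.png

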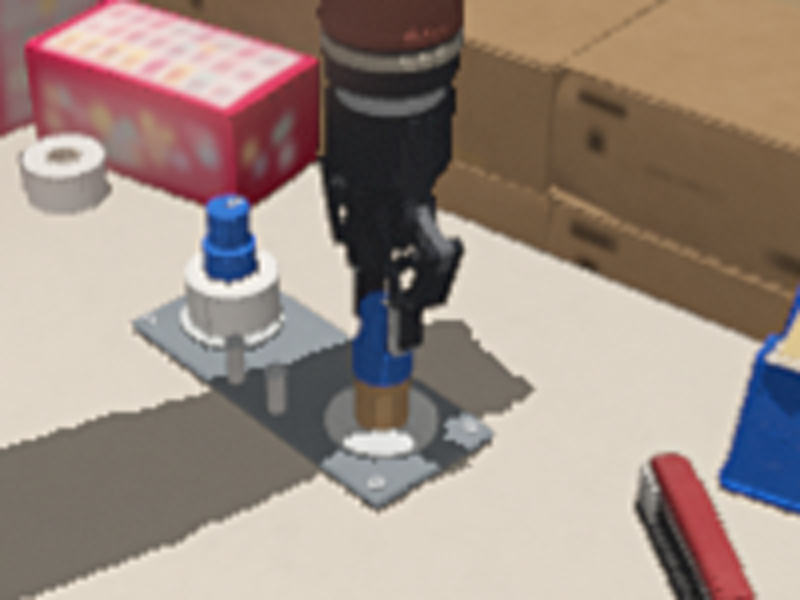

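The right pad nearly touches the knob (edge at x≈367) and the left gap is about 12 px. I'll shift about 1.8 mm along tool +y, then close.

```bash
python3 -m jog '[1,1.8,1,0,0,0,0,0,0,0,0,0,0,0,0,0,0,0]' 
python3 -m jog '[0,0,0,0,0,0,0,0,0,0,0,0,0,0,0,0,0,0,0,0,0,0,0,0]' 0.2
python3 - <<'E'
from h import *
s=env.read_state();print(s["tool_pos"],s["wrist_force"],s["ft_torque"],s["finger_gap"])
print(R.from_rotvec(s["ee_rot"]).as_matrix().round(3).tolist())
cv2.imwrite("pics/w4.png",env.camera("wrist"))
E
```

```text
time_s: 4.3
tool_pos: [0.5098, -0.0523, 0.0882]
ee_rot: [-0.559, -3.091, -0.0]
wrist_force: [0.1, 0.0, -0.8]
finger_gap: 0.0384
time_s: 4.63
tool_pos: [0.5101, -0.0525, 0.0885]
ee_rot: [0.559, 3.091, 0.0]
wrist_force: [0.0, -0.1, 2.6]
finger_gap: 0.0281
[ 0.51010845 -0.05251348  0.08853953] [ 0.04330697 -0.07458106  2.62315621] [0.07730339 0.02947502 0.01839994] 0.02806819010007307
[[-0.937, 0.35, 0.0], [0.35, 0.937, -0.0], [-0.0, 0.0, -1.0]]
```

View pics/w4.png

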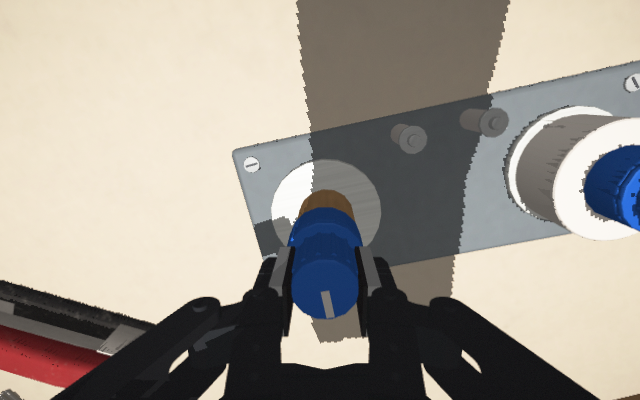

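Gripped: the gap is 28 mm and lateral force is about 0, so it is centred. Now a gentle test, +4° about tool z (clockwise from above).

```bash
python3 -m jog '[0,0,0,0,0,2,0,0,0,0,0,2,0,0,0,0,0,0]'
python3 - <<'E'
from h import *
s=env.read_state();print(s["wrist_force"].round(2),s["ft_torque"].round(3),s["qpos"][5])
E
python3 -m jog '[0,0,0,0,0,2,0,0,0,0,0,0]'
python3 - <<'E'
from h import *
s=env.read_state();print(s["wrist_force"].round(2),s["ft_torque"].round(3),s["qpos"][5])
E
```

```text
time_s: 4.93
tool_pos: [0.5102, -0.0523, 0.0885]
ee_rot: [0.669, 3.069, 0.001]
wrist_force: [0.9, 1.6, 3.3]
finger_gap: 0.028
[0.87 1.57 3.32] [ 0.367 -0.172 -0.005] 0.0709669797252967
time_s: 5.1
tool_pos: [0.5102, -0.0522, 0.0885]
ee_rot: [0.72, 3.057, 0.001]
wrist_force: [1.3, 3.2, 3.6]
finger_gap: 0.0284
[1.31 3.16 3.63] [ 0.656 -0.326  0.107] 0.1046840114109922
```

```bash
python3 -m jog '[0,0,0,0,0,2,0,0,0,0,0,0]'
python3 - <<'E'
from h import *
s=env.read_state();print(s["wrist_force"].round(2),s["ft_torque"].round(3),s["qpos"][5])
E
python3 -m jog '[0,0,0,0,0,2,0,0,0,0,0,0]'
python3 - <<'E'
from h import *
s=env.read_state();print(s["wrist_force"].round(2),s["ft_torque"].round(3),s["qpos"][5])
cv2.imwrite("pics/w5.png",env.camera("wrist"))
E
```

```text
time_s: 5.27
tool_pos: [0.5103, -0.0521, 0.0886]
ee_rot: [0.772, 3.044, 0.002]
wrist_force: [0.9, 4.3, 4.1]
finger_gap: 0.028
[0.87 4.26 4.14] [ 0.956 -0.472  0.083] 0.1390471475854983
time_s: 5.43
tool_pos: [0.5103, -0.0521, 0.0885]
ee_rot: [0.825, 3.031, 0.002]
wrist_force: [1.7, 4.8, 3.6]
finger_gap: 0.0281
[1.72 4.79 3.55] [ 1.151 -0.511  0.255] 0.1734867797948769
```

View pics/w5.png

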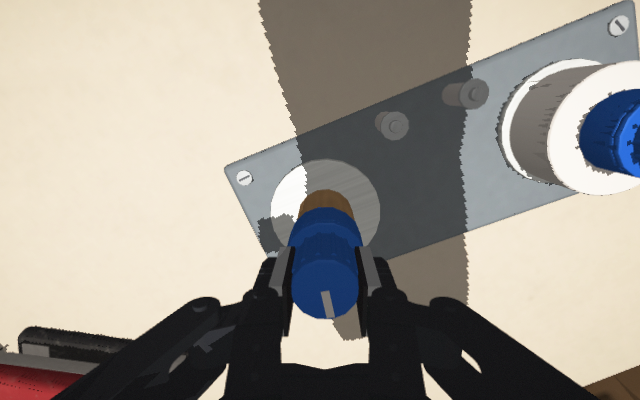

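The index line stays fixed relative to the jaws, so the cap has turned about 10° with them at low torque. I'll continue in small steps.

```bash
python3 -m jog '[0,0,0,0,0,1.5,0,0,0,0,0,0]'
python3 - <<'E'
from h import *
s=env.read_state();print(s["wrist_force"].round(2),s["ft_torque"].round(3),s["qpos"][5])
E
```

```text
time_s: 5.65
tool_pos: [0.5103, -0.0521, 0.0885]
ee_rot: [0.863, 3.02, 0.002]
wrist_force: [2.7, 4.3, 3.9]
finger_gap: 0.028
[2.68 4.26 3.93] [ 1.169 -0.549  0.295] 0.19884484386241277
```

```bash
python3 -m jog '[0,0,0,0,0,1.5,0,0,0,0,0,0]'
python3 - <<'E'
from h import *
s=env.read_state();print(s["wrist_force"].round(2),s["ft_torque"].round(3),s["qpos"][5])
E
python3 -m jog '[0,0,0,0,0,1.5,0,0,0,0,0,0]'
python3 - <<'E'
from h import *
s=env.read_state();print(s["wrist_force"].round(2),s["ft_torque"].round(3),s["qpos"][5])
cv2.imwrite("pics/w6.png",env.camera("wrist"))
E
```

```text
time_s: 5.82
tool_pos: [0.5103, -0.052, 0.0885]
ee_rot: [0.902, 3.009, 0.002]
wrist_force: [1.9, 4.4, 3.8]
finger_gap: 0.0281
[1.87 4.4  3.81] [ 1.169 -0.583  0.511] 0.22481821590943923
time_s: 5.98
tool_pos: [0.5103, -0.052, 0.0885]
ee_rot: [0.941, 2.997, 0.002]
wrist_force: [2.2, 4.2, 3.7]
finger_gap: 0.0283
[2.24 4.23 3.7 ] [ 1.082 -0.57   0.541] 0.2507998256149061
```

View pics/w6.png

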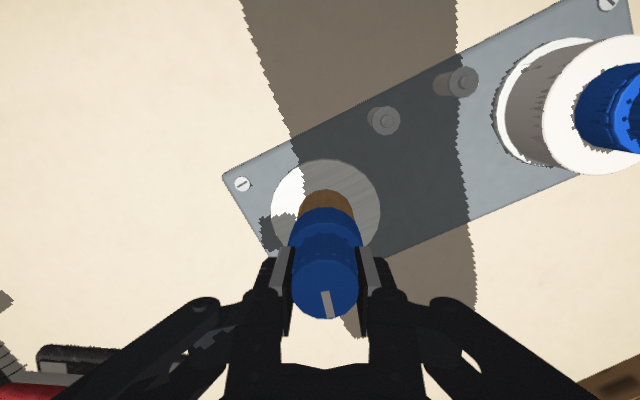

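Torque rose to 0.54 Nm after about 11° and levelled off. The index line has started to slip relative to the jaws and there is no sign of lift, so this is probably the stop. I'll go back and try the other way.

```bash
python3 -m jog '[0,0,0,0,0,-3,0,0,0,0,0,-4,0,0,0,0,0,-4,0,0,0,0,0,-3.5,0,0,0,0,0,0]'
python3 - <<'E'
from h import *
s=env.read_state();print(s["wrist_force"].round(2),s["ft_torque"].round(3),s["qpos"][5])
E
python3 -m jog '[0,0,0,0,0,-2,0,0,0,0,0,-2,0,0,0,0,0,0]'
python3 - <<'E'
from h import *
s=env.read_state();print(s["wrist_force"].round(2),s["ft_torque"].round(3),s["qpos"][5])
E
python3 -m jog '[0,0,0,0,0,-2,0,0,0,0,0,-2,0,0,0,0,0,0]'
python3 - <<'E'
from h import *
s=env.read_state();print(s["wrist_force"].round(2),s["ft_torque"].round(3),s["qpos"][5])
cv2.imwrite("pics/w7.png",env.camera("wrist"))
E
```

```text
time_s: 6.45
tool_pos: [0.51, -0.0527, 0.0885]
ee_rot: [0.552, 3.092, -0.001]
wrist_force: [0.3, 1.3, 4.4]
finger_gap: 0.0279
[0.34 1.28 4.39] [ 0.228 -0.088 -0.005] -0.00525663235131813
time_s: 6.7
tool_pos: [0.51, -0.0528, 0.0885]
ee_rot: [0.45, 3.109, -0.001]
wrist_force: [0.3, 0.0, 4.4]
finger_gap: 0.0278
[0.27 0.02 4.38] [0.071 0.044 0.   ] -0.07115675263227605
time_s: 6.95
tool_pos: [0.51, -0.0529, 0.0885]
ee_rot: [0.342, 3.123, -0.001]
wrist_force: [0.1, -0.1, 4.8]
finger_gap: 0.0283
[ 0.12 -0.09  4.76] [ 0.017 -0.009  0.014] -0.14032495169681014
```

View pics/w7.png

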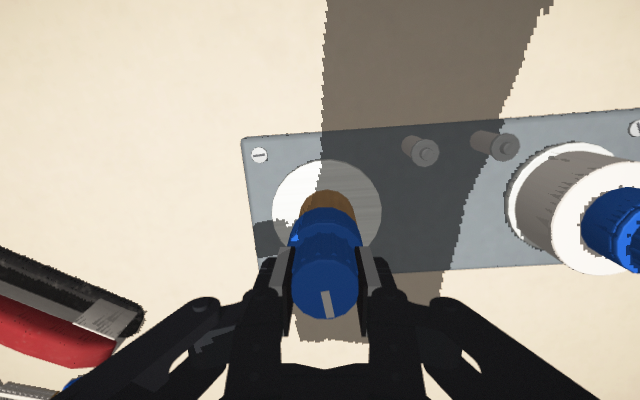

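This way it turns easily (torque about 0.01 Nm) and the upward force is growing slightly. I'll continue, climbing 0.067 mm per degree.

```bash
python3 -m jog '[0,0,-0.5,0,0,-3,0,0,-0.3,0,0,-3,0,0,-0.2,0,0,-3,0,0,0,0,0,0]'
python3 - <<'E'
from h import *
s=env.read_state();print(s["wrist_force"].round(2),s["ft_torque"].round(3),s["qpos"][5])
E
python3 -m jog '[0,0,-0.3,0,0,-4,0,0,-0.3,0,0,-4,0,0,-0.2,0,0,-4,0,0,0,0,0,0]'
python3 - <<'E'
from h import *
s=env.read_state();print(s["wrist_force"].round(2),s["ft_torque"].round(3),s["qpos"][5])
cv2.imwrite("pics/w8.png",env.camera("wrist"))
E
```

```text
time_s: 7.33
tool_pos: [0.5094, -0.0526, 0.0887]
ee_rot: [-0.095, -3.139, 0.0]
wrist_force: [0.1, -1.1, 1.0]
finger_gap: 0.0279
[ 0.09 -1.13  0.95] [-0.082  0.018 -0.034] -0.29787490542099004
time_s: 7.67
tool_pos: [0.5095, -0.0526, 0.0897]
ee_rot: [0.233, -3.132, 0.0]
wrist_force: [0.9, -0.4, 0.1]
finger_gap: 0.028
[ 0.9  -0.35  0.15] [ 0.024  0.038 -0.037] -0.506883600725794
```

View pics/w8.png

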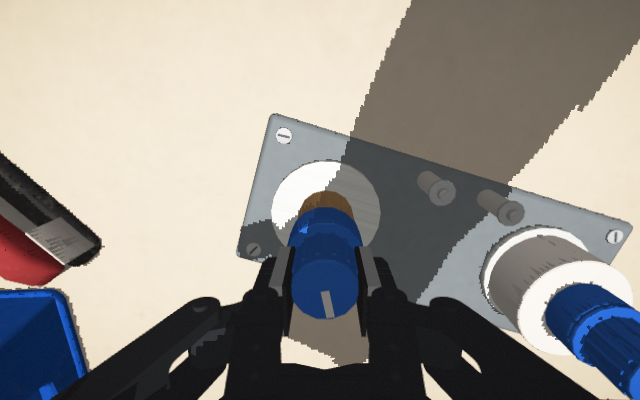

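It has turned freely by about 29° and the cap follows the jaws. I'll continue towards about 90°.

```bash
python3 -m jog '[0,0,-0.3,0,0,-5,0,0,-0.3,0,0,-5,0,0,-0.4,0,0,-5,0,0,-0.4,0,0,-5,0,0,-0.3,0,0,-5,0,0,-0.3,0,0,-5,0,0,0,0,0,0]'
python3 - <<'E'
from h import *
s=env.read_state();print(s["wrist_force"].round(2),s["ft_torque"].round(3),s["qpos"][5])
E
python3 -m jog '[0,0,-0.3,0,0,-5,0,0,-0.3,0,0,-5,0,0,-0.4,0,0,-5,0,0,-0.4,0,0,-5,0,0,-0.3,0,0,-5,0,0,-0.3,0,0,-4,0,0,0,0,0,0,0,0,0,0,0,0]'
python3 - <<'E'
from h import *
s=env.read_state();print(s["tool_pos"],s["wrist_force"].round(2),s["ft_torque"].round(3),s["qpos"].round(3))
m=env.camera_model("wrist");im=env.camera("wrist");cv2.imwrite("pics/w9.png",im)
cv2.imwrite("pics/t9.png",cv2.resize(env.camera("scene")[120:270,240:440],None,fx=4,fy=4,interpolation=2))
E
```

```text
time_s: 8.3
tool_pos: [0.5097, -0.0525, 0.0918]
ee_rot: [1.035, -2.966, -0.0]
wrist_force: [-0.3, 1.1, 0.6]
finger_gap: 0.0282
[-0.3   1.09  0.55] [0.028 0.018 0.009] -1.0301620549841013
time_s: 8.97
tool_pos: [0.5097, -0.0525, 0.0939]
ee_rot: [1.737, -2.617, -0.0]
wrist_force: [0.6, 0.4, -1.2]
finger_gap: 0.0281
[ 0.50973941 -0.05245832  0.09386864] [ 0.55  0.42 -1.24] [-0.039 -0.056  0.021] [-0.358 -0.144 -0.397  1.318 -0.    -1.53 ]
```

View pics/w9.png

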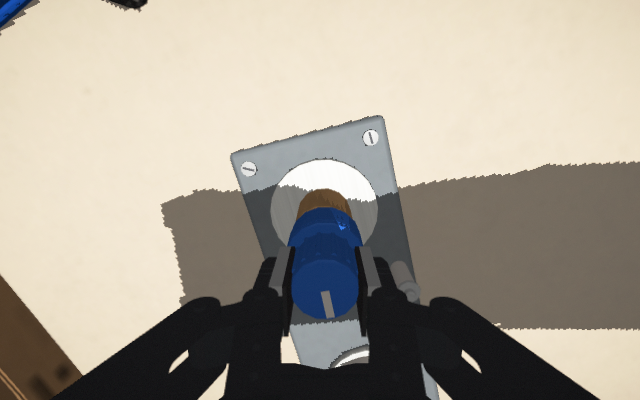

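View pics/t9.png

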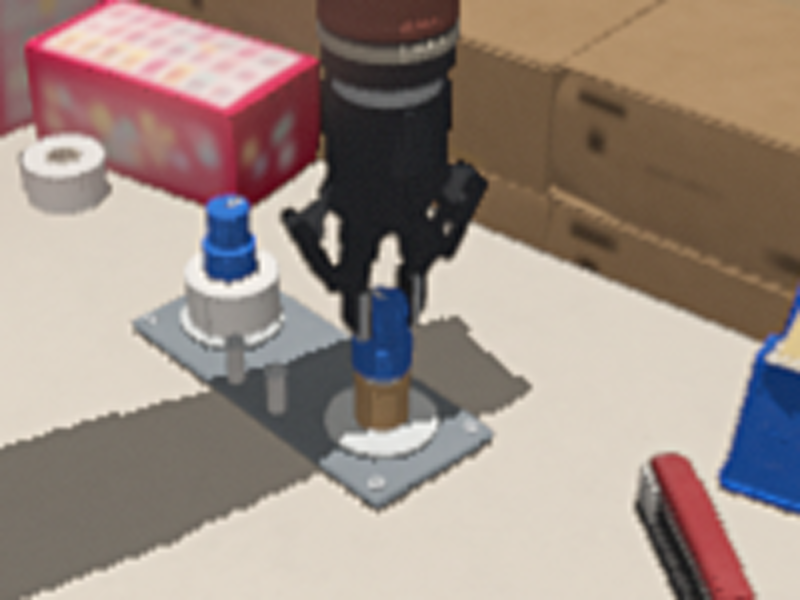

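The cap has turned about 88–91° with no torque, and it has risen 5.4 mm (expected about 5.9). Now a gentle straight pull.

```bash
python3 -m jog '[0,0,-1.5,0,0,0,0,0,-1.5,0,0,0,0,0,0,0,0,0]'
python3 - <<'E'
from h import *
s=env.read_state();print(s["wrist_force"].round(2),s["ft_torque"].round(3))
cv2.imwrite("pics/w10.png",env.camera("wrist"))
E
```

```text
time_s: 9.32
tool_pos: [0.5101, -0.0525, 0.0975]
ee_rot: [-1.744, 2.613, -0.001]
wrist_force: [-0.2, -0.0, -1.0]
finger_gap: 0.0282
[-0.24 -0.   -0.98] [ 0.027 -0.011  0.034]
```

View pics/w10.png

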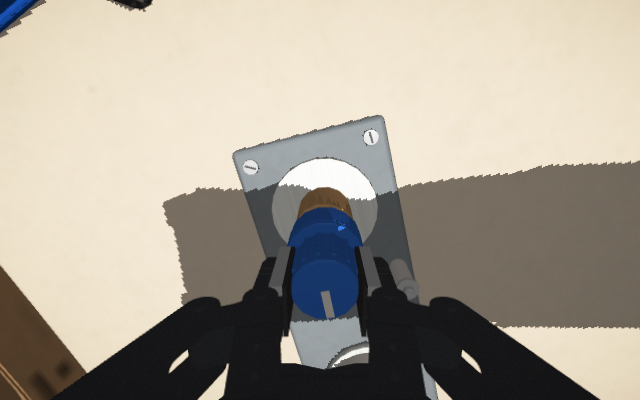

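The cap is free: the pull force is about 1 N and it stays in the same place in the jaws. Lifting straight up to well over 5 cm.

```bash
python3 -m jog '[0,0,-4,0,0,0,0,0,-7,0,0,0,0,0,-8,0,0,0,0,0,-8,0,0,0,0,0,-8,0,0,0,0,0,-8,0,0,0,0,0,-8,0,0,0,0,0,-8,0,0,0,0,0,-8,0,0,0,0,0,-6,0,0,0]'
python3 -m jog '[0,0,-6,0,0,0,0,0,-3,0,0,0,0,0,0,0,0,0,0,0,0,0,0,0,0,0,0,0,0,0]'
python3 - <<'E'
from h import *
s=env.read_state();print(s["tool_pos"],s["wrist_force"].round(2),s["qd"].round(3),s["finger_gap"])
cv2.imwrite("pics/w11.png",env.camera("wrist"))
im=env.camera("scene");cv2.imwrite("pics/s11.png",cv2.resize(im[90:270,220:440],None,fx=3.3,fy=3.3,interpolation=2))
E
```

```text
time_s: 10.2
tool_pos: [0.5101, -0.0525, 0.1713]
ee_rot: [-1.745, 2.612, -0.001]
wrist_force: [1.1, -1.2, -0.7]
finger_gap: 0.0278
time_s: 10.62
tool_pos: [0.5097, -0.0524, 0.1786]
ee_rot: [1.745, -2.612, -0.001]
wrist_force: [-1.0, -0.5, -1.2]
finger_gap: 0.0282
[ 0.50969613 -0.05239197  0.17859955] [-0.98 -0.48 -1.18] [ 0.001  0.001 -0.003 -0.     0.001 -0.   ] 0.028212832727921706
```

View pics/w11.png

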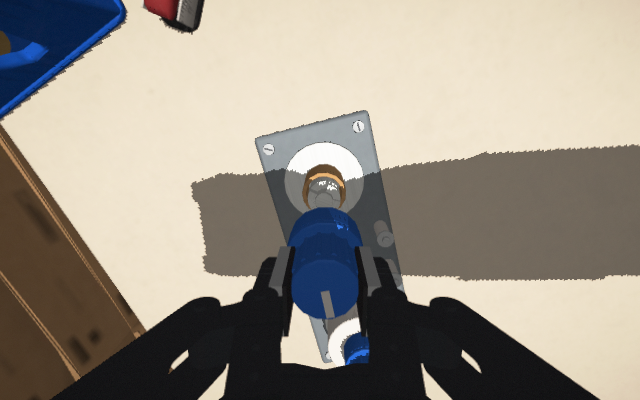

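View pics/s11.png

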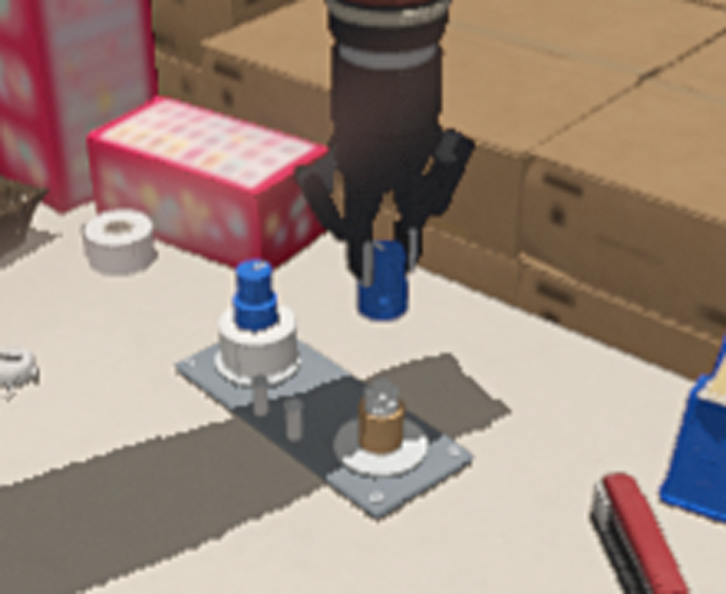

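The cap hangs upright in the jaws, about 9 cm up. The core is still on its disc round the bare spindle (wrist view (323,185)), and the other roll and cap look unchanged.

```bash
python3 -c "
from plant import env
print(env.sign_off())"
```

```text
the job is handed in; nothing more can be done
None
```

The blue cap is off the empty core's spindle and I handed the job in with it held upright, about 9 cm above where it sat. Sign-off gives no verdict, so success rests on my own last checks.

- **Which way it turns:** Clockwise from above, the cap moved about 10° and then met a stop. Torque peaked at about 0.54 Nm, the pads had just begun to slip slightly, and I backed off. Counter-clockwise it turned freely (about 0 Nm) through roughly 90° and climbed 5.4 mm. So this spindle unscrews counter-clockwise, which makes it the ordinary right-hand thread and the other one left-handed.
- **Lift:** It pulled off with about 1 N.
- **Last checks:** The jaws were still gripping at 28 mm and the arm was at rest at 10.6 s of the 48 s limit. In the final pictures the core is still on its disc round the bare spindle. The other cap and roll look unmoved, but I judged that by eye and did not measure them. I did not look at the marker, tally counter, stapler and new roll separately; the arm never came near them.
- **Disagreements:** The camera estimates of the spindle axis differed by about 2 mm. I settled it by centring the jaws on the knob, and sideways force after gripping was about 0 N. Some pad slip at the stop leaves the cap's exact angle uncertain by a few degrees.

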